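Bring the marked rail under the drill bit

ROBOT

A 6-joint arm with a two-finger parallel gripper is mounted at the origin on the work surface. World frame = base frame: x ahead of the robot, y to its left, z up, the work surface at z = 0. Lengths are in mm, angles in degrees, forces in N, time in s.
With the tool pointing down it reaches from about 275 to 825 mm from the base axis. Payload 4.9 kg.
Tool frame: the origin (TCP) lies midway between the tips of the shut fingers; the grasp point (between the pads) lies 19 mm behind it (arm.grasp_offset is the distance from the TCP to the grasp point, in mm); x points along the fingers, z is the direction in which the jaws open and shut, and the axes are right-handed (so a half turn about x gives the same grasp; the last joint's range is limited). The gripper opens to 85 mm and grips with 20 to 120 N. Pads are 22 mm wide; open, the fingers measure 114 mm over their backs; the gripper's body (76 mm by 85 mm) begins 54 mm behind the grasp point. The pads swing forward as they close: fully open they stand 13 mm farther back than shut.
Start: joints at [-79.767, 18.69, -11.035, 60.275, 0, 82.311], TCP at [169.26, -523.325, 231.281] pointing down, gripper open.
Joint ranges: [-152.03, 152.03], [-55.5, 102.48], [-74.3, 77.21], [-110.64, 120.58], [-84.22, 78.4], [-180, 180]. Speed limits (degrees/s): [147.25, 147.25, 180, 180, 180, 180].

INTERFACE

Orientations are given as [roll, pitch, yaw] about the fixed x, y, z axes, in that order (R = Rz(yaw) Ry(pitch) Rx(roll)).
In Python, from station import arm gives the robot as it stands.
- The arm moves only by the tool servo_tool, never from a script. Its argument "plan" is a list of rows, each an object of numbers: "gripper": the closure, from 0 (fully open) to 1 (shut); "x", "y", "z": the shift along the tool's x, y, z in m; "wx", "wy", "wz": the turn, a rotation vector about the tool's x, y, z in rad. In form: [{"gripper": .., "x": .., "y": .., "z": .., "wx": .., "wy": .., "wz": ..}, ...]. A call has 1 to 12 rows; each row shifts and turns the commanded pose from where the row before left it, along the tool's axes as they then stand; what a row does not reach is not made up. A row lasts 1/12 s, in which the tool goes at most 41.7 mm and 7.16 degrees, less where a joint would pass 70% of its speed; a pose out of reach is approached as far as the arm can. A call with a gripper value outside its range is refused whole. The fingers move at their own pace and stop on an object; "squeeze" is the grip in N (left out, the last holds). Time passes only in rows, so rows that do not move let the fingers close. It gives the time, the measured TCP pose, the force and the opening at its end, in the units of the state.
- arm.read_state(): the state, without advancing time (a new reading comes with each control period).
- arm.camera(name): name is "scene" or "top" or "wrist"; returns a dict with "frame" (420x560x3 uint8, red, green, blue), "z_map" (420x560 float32, mm along the optical axis (not along the pixel's ray), 0 where there is no reading), "intrinsics" (3x3 intrinsics, pixels), "world_to_cam" (4x4, takes a point from world to camera coordinates). Camera axes: x right, y up, looking along -z (the intrinsics and any distortion apply to the point x, -y, -z); pixel columns grow to the right and rows downward; lengths in mm; the calibration is good to about 2 mm. A picture is of the moment at which its call begins.
- arm.close_job(): hands the job in, once; it reports no verdict.
The state is a dict: "clock": time; "qpos": joint angles; "qvel": joint speeds; "joint_efforts": joint torques, N m; "eef_pos": TCP position; "tool_rot": TCP orientation; "contact_force": force on the tool from outside, world axes, zero at the start; "ft_torque": the same for the moment, N m; "opening": finger opening in mm.
Only numpy, scipy, OpenCV 4.12 (cv2) and the standard library are available. Lean on these libraries where they do the work, as an engineer would, in place of code of your own. Each camera call takes 0.05 s, during which the arm holds its last target.

TASK

Slide the wooden rail with the pencilled cross along the drilling table until the cross sits right under the tip of the drill bit, and leave it lying there ready to be drilled. Keep the rail down on the drilling table all the way instead of lifting it, do not bump the drill stand, and leave the other, unmarked rail where it lies.

Things in the scene. Friction and masses are not known exactly. Their poses are not given: they have to be found in the camera images.
- rail_mark (a point): centre of the dark pencilled X (about 30 mm across) on the marked rail's top face, 110 mm from the rail's middle along its length, 30 mm from its end. Axes as for rail_mid. At the start the cross is at the end away from the robot.
- rail_mid (a point): middle (half-way up) of the marked rail: a loose pale wooden bar 280 mm long (x, towards the cross), 45 mm wide (y), 28 mm thick (z, up), about 0.23 kg, lying flat on the drilling table (this point 32 mm over the bench). Can be gripped across its width anywhere; the half away from the cross keeps the gripper clear of the drill.
- bit_tip (a point): tip of the upright, still 8 mm drill bit of the fixed bench drill, 81 mm over the bench, 35 mm over a rail's top. x: along the drilling table, away from the robot. The table is an 18 mm plywood board from 420 mm before to 150 mm behind the bit, 230 mm to each side. Above the bit: chuck and 40 mm wide spindle head, 125 to 225 mm over the bench; column (240 mm high) 65 mm behind, 190 mm left of it.
- spare_mid (a point): middle (half-way up) of the other, unmarked rail: same wood and thickness but shorter and narrower, 210 mm long (x) x 40 mm wide (y) x 28 mm thick, loose, lying on the drilling table to the other side of the bit from the marked rail. To be left alone.

How it is judged:
By the outcome, as a careful person would: the job done as asked, in the order asked, and still so for the second after the job is handed in, with the robot touching nothing.
It also fails if it takes over 37 s, if anything falls off the work surface, if the arm or the gripper's body presses on something with over 40 N, if the wrist force passes 120 N, or if a joint passes its speed limit or range.

## Working session

There is one attempt and no reset: what is moved stays moved. The work goes in short steps, Python scripts to look and compute and a tool call to move; the robot and the scene stay as the last step left them, time stands still between calls to the robot, and variables do not carry over. Pictures are saved under pics/ and viewed, and the job is handed in when it is done.

Besides the shell and the picture viewer there is one more tool, called after "Emit:" in YAML: its name, and indented under it one key for each argument. servo_tool: Moves the arm, as the interface text tells. Its arguments: {"type":"object","properties":{"plan":{"type":"array"},"squeeze":{"type":"number"}},"required":["plan"]}

```bash
mkdir -p pics; ls; python3 - <<'E'
from station import arm
import cv2,numpy as np,pickle
s=arm.read_state();print(s)
D={}
for n in("scene","top"):
    c=arm.camera(n);D[n]=c
    cv2.imwrite(f"pics/{n}0.png",c["frame"][:,:,::-1]);print(n,c["intrinsics"],c["world_to_cam"])
pickle.dump(D,open("d0.pkl","wb"))
E
```

```text
pics
{'clock': 0.0, 'qpos': array([-7.97686186e+01,  1.87300268e+01, -1.10918172e+01,  6.02753743e+01,
        4.46740521e-04,  8.23113076e+01]), 'qvel': array([-0.01391656,  0.02840665,  0.05710177,  0.03610069,  0.01254328,
        0.01284063]), 'joint_efforts': array([ 9.50383401e-04, -4.43396223e+01,  2.62443066e+01,  1.53895078e-02,
       -2.20187917e-04,  9.25612333e-07]), 'eef_pos': array([ 169.14193766, -522.73384701,  230.52354578]), 'tool_rot': array([172.04802221,  89.90278072,  99.96809568]), 'contact_force': array([ 0.74529469, -0.45074801, -0.03459524]), 'ft_torque': array([-0.00957598,  0.01270885, -0.08267993]), 'opening': 85.24338510163429}
scene [[457.4729944    0.         273.82290236]
 [  0.         457.4729944  211.34526819]
 [  0.           0.           1.        ]] [[ 3.73946751e-01  9.27427181e-01  6.53078782e-03 -2.34205047e+02]
 [-6.28361888e-01  2.48169246e-01  7.37274279e-01  3.31751291e+02]
 [ 6.82147466e-01 -2.79805019e-01  6.75561978e-01 -1.29574058e+03]
 [ 0.00000000e+00  0.00000000e+00  0.00000000e+00  1.00000000e+00]]
top [[432.67425425   0.         280.63158908]
 [  0.         432.67425425 213.35357226]
 [  0.           0.           1.        ]] [[ 2.50369400e-02 -9.99674348e-01  4.93450785e-03 -5.29434310e+00]
 [ 9.94788202e-01  2.54019976e-02  9.87480248e-02 -6.04730944e+02]
 [-9.88412137e-02  2.43644182e-03  9.95100235e-01 -7.82324532e+02]
 [ 0.00000000e+00  0.00000000e+00  0.00000000e+00  1.00000000e+00]]
```

View pics/scene0.png

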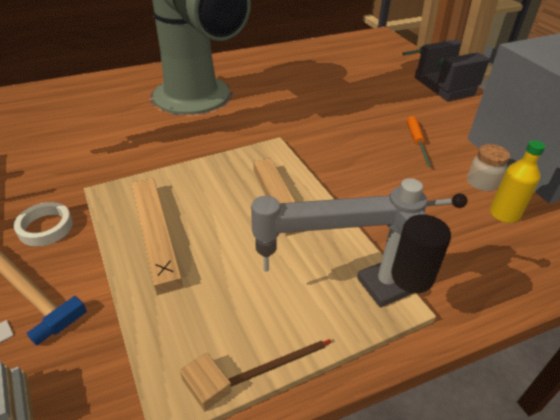

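View pics/top0.png

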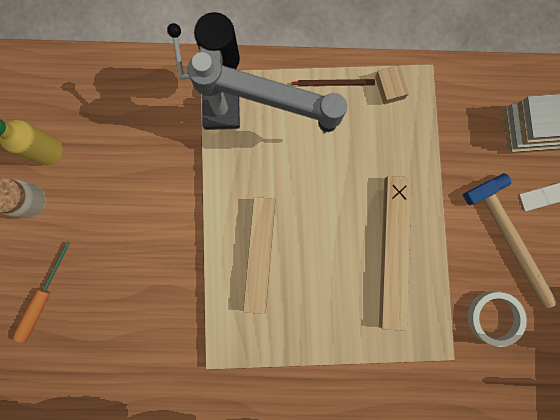

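```bash
cat > h.py <<'E'
import numpy as np,cv2
def ray(c,u,v):
    K=c["intrinsics"];T=c["world_to_cam"];d=np.array([(u-K[0,2])/K[0,0],-(v-K[1,2])/K[1,1],-1.])
    R=T[:3,:3];return -R.T@T[:3,3],R.T@d
def onz(c,u,v,z):
    o,d=ray(c,u,v);return o+d*(z-o[2])/d[2]
def proj(c,p):
    K=c["intrinsics"];T=c["world_to_cam"];q=T[:3,:3]@np.asarray(p,float)+T[:3,3]
    return K[0,0]*q[0]/-q[2]+K[0,2],K[1,1]*-q[1]/-q[2]+K[1,2]
def dep(c,u,v):
    o,d=ray(c,u,v);return o+d*c["z_map"][int(v),int(u)]
E
python3 - <<'E'
import pickle,cv2,numpy as np
from h import *
D=pickle.load(open("d0.pkl","rb"));S,T=D["scene"],D["top"]
def crop(c,x,y,w,h,k,n): cv2.imwrite(n,cv2.resize(c["frame"][y:y+h,x:x+w,::-1],None,fx=k,fy=k,interpolation=cv2.INTER_CUBIC))
crop(S,235,190,70,100,6,"pics/c1.png");crop(T,290,80,70,70,8,"pics/c2.png")
for c,u,v in((S,164.5,268),(T,399,192)): print(onz(c,u,v,46),dep(c,u,v))
# dark X
for c,(x,y,w,h) in((S,(150,255,30,26)),(T,(388,180,24,24))):
    g=cv2.cvtColor(c["frame"],cv2.COLOR_RGB2GRAY)[y:y+h,x:x+w]
    ys,xs=np.nonzero(g<75);u,v=(xs.min()+xs.max())/2+x,(ys.min()+ys.max())/2+y
    print(len(xs),u,v,xs.mean()+x,ys.mean()+y,onz(c,u,v,46),xs.min()+x,xs.max()+x,ys.min()+y,ys.max()+y)
# rail top mask by height in top
for n,c in D.items():
    vv,uu=np.mgrid[0:420,0:560];K=c["intrinsics"];R=c["world_to_cam"]
    d=np.stack([(uu-K[0,2])/K[0,0],-(vv-K[1,2])/K[1,1],-np.ones(uu.shape)],-1)*c["z_map"][...,None]
    P=(d-R[:3,3])@R[:3,:3]
    m=((P[...,2]>38)&(P[...,2]<54)&(c["z_map"]>0)).astype(np.uint8)
    nn,l,st,ce=cv2.connectedComponentsWithStats(m)
    for i in range(1,nn):
        if st[i,4]>600:
            q=P[l==i];r=cv2.minAreaRect(q[:,:2].astype(np.float32));print(n,st[i],r,q[:,2].mean())
E
```

```text
[ 650.6575643  -206.73907861   46.        ] [ 650.75536204 -206.74294751   46.10833425]
[ 648.3918341  -208.07370388   46.        ] [ 647.98736276 -207.3559697    48.58403441]
8 163.5 268.0 163.625 267.625 [ 650.04373983 -208.28620236   46.        ] 162 165 267 269
46 398.5 192.0 398.7391304347826 192.08695652173913 [ 648.36793981 -207.14693595   46.        ] 392 405 185 199
scene [253 159  42  44 883] ((497.8998718261719, 47.69907760620117), (40.87022399902344, 152.55313110351562), 86.42726135253906) 45.15370680396213
scene [ 132  179   50  110 2739] ((540.0186767578125, -204.52427673339844), (44.92976379394531, 282.1220703125), 88.10585021972656) 45.33223991631867
scene [359 263  45  38 695] ((802.959716796875, 117.0476303100586), (68.99507141113281, 46.56145095825195), 3.6088500022888184) 40.48102863154728
scene [ 180  353   50   53 1450] ((860.6483154296875, -196.92300415039062), (60.601234436035156, 45.47773361206055), 17.31856918334961) 45.30325990681193
top [377  65  32  37 775] ((858.9733276367188, -196.5101318359375), (61.00941848754883, 46.24966049194336), 16.489459991455078) 46.40181786969342
top [202  92  37  36 842] ((798.8045043945312, 130.0571746826172), (68.03616333007812, 68.78604888916016), 2.8271005153656006) 41.10944907979107
top [ 381  176   31  155 3915] ((538.7024536132812, -203.21231079101562), (45.92432403564453, 280.0733337402344), 87.9157943725586) 46.54835802718507
top [ 243  197   32  117 2537] ((527.1852416992188, 47.54877471923828), (40.103233337402344, 209.94033813476562), 86.63333892822266) 46.72086094120531
```

View pics/c1.png

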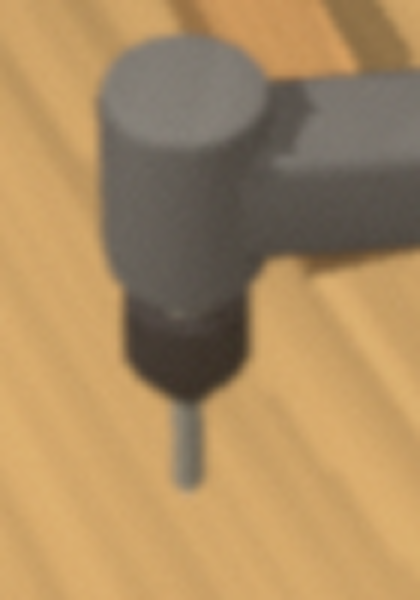

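View pics/c2.png

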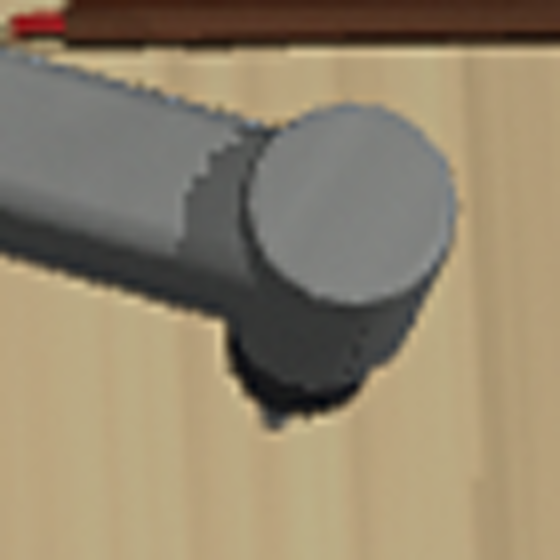

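```bash
python3 - <<'E'
import pickle,cv2,numpy as np
from h import *
D=pickle.load(open("d0.pkl","rb"));S,T=D["scene"],D["top"]
print("tip S",[onz(S,266,v,81).round(1) for v in(269.5,270.5,271)])
print("tip T",onz(T,323.9,132.8,81).round(1))
print("head T",onz(T,333.5,105.1,225).round(1)," head S",onz(S,265.2,205,225).round(1))
# lateral: bit axis in S: projected x for points
for p in((755,-75,81),(755,-75,125),(755,-75,225)):print(proj(S,p),proj(T,p))
P=np.array([dep(S,u,v) for u in(265,266,267) for v in range(258,270,2)]);print(P.round(1))
E
```

```text
tip S [array([743.8, -61.2,  81. ]), array([745.7, -61.9,  81. ]), array([746.6, -62.3,  81. ])]
tip T [746.7 -63.8  81. ]
head T [746.2 -62.8 225. ]  head S [752.8 -65.  225. ]
(np.float64(260.25905530258126), np.float64(277.2431108932449)) (np.float64(330.2124727337665), np.float64(128.4224607938834))
(np.float64(259.85667231159766), np.float64(258.16732685878526)) (np.float64(333.3033320783569), np.float64(120.7818876115561))
(np.float64(258.7957786098576), np.float64(207.87350333398058)) (np.float64(341.9176242623237), np.float64(99.48744405793957))
[[751.6 -65.6 117.9]
 [751.8 -65.7 113.7]
 [750.3 -65.2 107.4]
 [751.5 -65.6 104.2]
 [751.1 -65.5  99.1]
 [751.7 -65.8  95.2]
 [751.4 -63.9 117. ]
 [753.  -64.5 114.5]
 [751.4 -64.  107.9]
 [752.5 -64.4 104.8]
 [751.6 -64.1  99.1]
 [752.2 -64.3  95.1]
 [751.5 -62.3 116.4]
 [752.4 -62.7 113. ]
 [750.6 -62.  106.3]
 [751.9 -62.6 103.3]
 [753.  -63.  100. ]
 [750.9 -62.2  92.8]]
```

```bash
cat >> h.py <<'E'
from scipy.spatial.transform import Rotation as Ro
def togo(s,p,yawz):
    # shift in tool axes (mm) and rotvec (deg) to bring TCP to p, tool x down, tool z at heading yawz
    R=Ro.from_euler('xyz',s["tool_rot"],degrees=True).as_matrix()
    z=np.array([np.cos(np.radians(yawz)),np.sin(np.radians(yawz)),0]);x=np.array([0,0,-1.]);G=np.c_[x,np.cross(z,x),z]
    return R, R.T@(np.asarray(p)-s["eef_pos"]), Ro.from_matrix(R.T@G).as_rotvec()
E
python3 - <<'E'
from station import arm
from h import *
np.set_printoptions(precision=4,suppress=True)
s=arm.read_state()
for a in(88,-92):
    for r in togo(s,(465,-201.5,150),a):print(r)
E
```

```text
[[-0.0003  0.9515  0.3077]
 [ 0.0015  0.3077 -0.9515]
 [-1.      0.0002 -0.0015]]
[  80.9944  380.333  -214.576 ]
[-2.7939 -0.0001 -0.0022]
[[-0.0003  0.9515  0.3077]
 [ 0.0015  0.3077 -0.9515]
 [-1.      0.0002 -0.0015]]
[  80.9944  380.333  -214.576 ]
[ 0.3477 -0.0015  0.0001]
```

Emit:
servo_tool:
  plan:
    - {"gripper":0,"wx":0.087}
    - {"gripper":0,"wx":0.087}
    - {"gripper":0,"wx":0.087}
    - {"gripper":0,"wx":0.087}

```text
$.plan[0]: bad value
```

Emit:
servo_tool:
  plan:
    - {"gripper":0,"y":0.012,"z":-0.014}
    - {"gripper":0,"y":0.025,"z":-0.029}
    - {"gripper":0,"y":0.027,"z":-0.031}
    - {"gripper":0,"y":0.027,"z":-0.031}
    - {"gripper":0,"y":0.027,"z":-0.031}
    - {"gripper":0,"y":0.027,"z":-0.031}
    - {"gripper":0,"y":0.027,"z":-0.031}
    - {"gripper":0,"y":0.027,"z":-0.031}
    - {"gripper":0,"y":0.027,"z":-0.031}
    - {"gripper":0,"y":0.025,"z":-0.031}
    - {"gripper":0,"y":0.022,"z":-0.026}
    - {"gripper":0,"y":0.011,"z":-0.014}

```text
$.plan[0]: bad value
```

Emit:
servo_tool:
  plan:
    - {"gripper":0,"x":0.02}
    - {"gripper":0,"x":0.03}
    - {"gripper":0,"x":0.03}
    - {"gripper":0}

```text
$.plan[0]: bad value
```

```bash
python3 - <<'E'
from station import arm
from h import *
np.set_printoptions(precision=4,suppress=True)
s=arm.read_state();print(s["clock"],s["eef_pos"],s["contact_force"])
for r in togo(s,(465,-201.5,20),-92):print(r)
c=arm.camera("top");cv2.imwrite("pics/t1.png",c["frame"][:,:,::-1])
c=arm.camera("wrist");cv2.imwrite("pics/w1.png",c["frame"][:,:,::-1])
E
```

```text
0.1 [ 169.162  -522.8113  230.5918] [ 0.1079 -0.4677 -0.6653]
[[-0.0003  0.9515  0.3077]
 [ 0.0015  0.3077 -0.9515]
 [-1.      0.0002 -0.0015]]
[ 210.9943  380.3064 -214.3793]
[ 0.3477 -0.0015  0.0001]
```

View pics/w1.png

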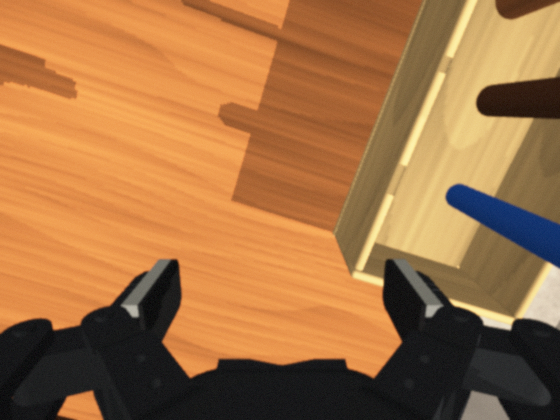

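The wrist picture shows only bare bench and a tool box at the right (col 340+): the arm has not moved, because every row needs all its fields. I'll send the rows again with all of them.

Emit:
servo_tool:
  plan:
    - {"gripper":0,"x":0,"y":0,"z":0,"wx":0.087,"wy":0,"wz":0}
    - {"gripper":0,"x":0,"y":0,"z":0,"wx":0.087,"wy":0,"wz":0}
    - {"gripper":0,"x":0,"y":0,"z":0,"wx":0.087,"wy":0,"wz":0}
    - {"gripper":0,"x":0,"y":0,"z":0,"wx":0.087,"wy":0,"wz":0}

```text
clock: 0.53
eef_pos: [169.2, -523.2, 231.0]
tool_rot: [-165.0, 90.0, 102.7]
contact_force: [-0.5, -0.5, 0.0]
opening: 85.4
```

Emit:
servo_tool:
  plan:
    - {"gripper":0,"x":0,"y":0.012,"z":-0.014,"wx":0,"wy":0,"wz":0}
    - {"gripper":0,"x":0,"y":0.025,"z":-0.029,"wx":0,"wy":0,"wz":0}
    - {"gripper":0,"x":0,"y":0.027,"z":-0.031,"wx":0,"wy":0,"wz":0}
    - {"gripper":0,"x":0,"y":0.027,"z":-0.031,"wx":0,"wy":0,"wz":0}
    - {"gripper":0,"x":0,"y":0.027,"z":-0.031,"wx":0,"wy":0,"wz":0}
    - {"gripper":0,"x":0,"y":0.027,"z":-0.031,"wx":0,"wy":0,"wz":0}
    - {"gripper":0,"x":0,"y":0.027,"z":-0.031,"wx":0,"wy":0,"wz":0}
    - {"gripper":0,"x":0,"y":0.027,"z":-0.031,"wx":0,"wy":0,"wz":0}
    - {"gripper":0,"x":0,"y":0.027,"z":-0.031,"wx":0,"wy":0,"wz":0}
    - {"gripper":0,"x":0,"y":0.025,"z":-0.031,"wx":0,"wy":0,"wz":0}
    - {"gripper":0,"x":0,"y":0.022,"z":-0.026,"wx":0,"wy":0,"wz":0}
    - {"gripper":0,"x":0,"y":0.011,"z":-0.014,"wx":0,"wy":0,"wz":0}

```text
clock: 1.53
eef_pos: [466.7, -199.5, 231.2]
tool_rot: [141.1, 89.9, 49.3]
contact_force: [0.1, -0.5, 0.4]
opening: 85.2
```

Emit:
servo_tool:
  plan:
    - {"gripper":0,"x":0.02,"y":0,"z":0,"wx":0,"wy":0,"wz":0}
    - {"gripper":0,"x":0.03,"y":0,"z":0,"wx":0,"wy":0,"wz":0}
    - {"gripper":0,"x":0.03,"y":0,"z":0,"wx":0,"wy":0,"wz":0}
    - {"gripper":0,"x":0,"y":0,"z":0,"wx":0,"wy":0,"wz":0}

```text
clock: 1.87
eef_pos: [461.4, -200.1, 146.4]
tool_rot: [-119.4, 89.5, 148.7]
contact_force: [-1.7, 0.6, 0.1]
opening: 85.5
```

```bash
python3 - <<'E'
from station import arm
from h import *
np.set_printoptions(precision=4,suppress=True)
s=arm.read_state();print(s["clock"],s["eef_pos"],s["contact_force"])
for r in togo(s,(465,-201.5,20),-92):print(r)
c=arm.camera("wrist");cv2.imwrite("pics/w2.png",c["frame"][:,:,::-1])
for p in((465,-200,46),(465,-224,46),(465,-179,46)):print(proj(c,p))
E
```

```text
1.8667 [ 461.4269 -200.146   146.3915] [-1.6791  0.6399  0.1075]
[[-0.0077  0.9994 -0.0346]
 [ 0.0047 -0.0346 -0.9994]
 [-1.     -0.0079 -0.0044]]
[126.3525   4.6107   1.7881]
[ 0.0003 -0.0044  0.0079]
(np.float64(281.4947249983512), np.float64(200.23528612361645))
(np.float64(313.9890930694228), np.float64(199.20861050865025))
(np.float64(253.12854545104756), np.float64(201.13152958239888))
```

View pics/w2.png

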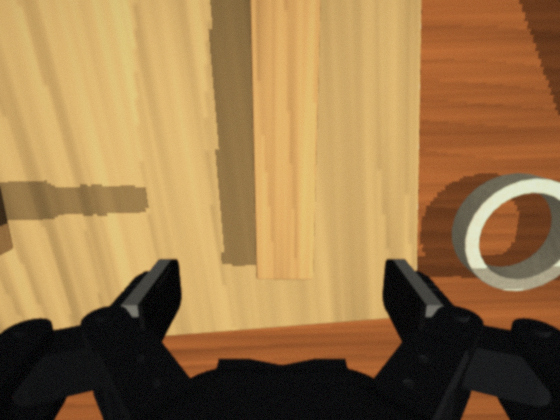

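The rail (cols 254–317) stands centred and parallel between the fingers. I'll go down in two steps.

Emit:
servo_tool:
  plan:
    - {"gripper":0,"x":0.02,"y":0,"z":0,"wx":0,"wy":0,"wz":0}
    - {"gripper":0,"x":0.025,"y":0,"z":0,"wx":0,"wy":0,"wz":0}
    - {"gripper":0,"x":0.025,"y":0,"z":0,"wx":0,"wy":0,"wz":0}
    - {"gripper":0,"x":0.02,"y":0,"z":0,"wx":0,"wy":0,"wz":0}
    - {"gripper":0,"x":0.01,"y":0,"z":0,"wx":0,"wy":0,"wz":0}
    - {"gripper":0,"x":0,"y":0,"z":0,"wx":0,"wy":0,"wz":0}
    - {"gripper":0,"x":0,"y":0,"z":0,"wx":0,"wy":0,"wz":0}
    - {"gripper":0,"x":0,"y":0,"z":0,"wx":0,"wy":0,"wz":0}

```text
clock: 2.58
eef_pos: [466.0, -203.4, 53.0]
tool_rot: [61.2, 89.8, -30.8]
contact_force: [-0.1, -0.1, 0.2]
opening: 85.4
```

```bash
python3 - <<'E'
from station import arm
from h import *
np.set_printoptions(precision=4,suppress=True)
s=arm.read_state();print(s["clock"],s["eef_pos"],s["contact_force"])
for r in togo(s,(465,-201.5,20),-92):print(r)
E
```

```text
2.5833 [ 465.9958 -203.3781   52.9755] [-0.0619 -0.1124  0.1878]
[[ 0.0023  0.9994 -0.0354]
 [-0.0013 -0.0354 -0.9994]
 [-1.      0.0023  0.0013]]
[32.9706 -1.1377 -1.8835]
[-0.0005  0.0013 -0.0023]
```

Emit:
servo_tool:
  plan:
    - {"gripper":0,"x":0.01,"y":0,"z":-0.0015,"wx":0,"wy":0,"wz":0}
    - {"gripper":0,"x":0.01,"y":0,"z":0,"wx":0,"wy":0,"wz":0}
    - {"gripper":0,"x":0.007,"y":0,"z":0,"wx":0,"wy":0,"wz":0}
    - {"gripper":0,"x":0.004,"y":0,"z":0,"wx":0,"wy":0,"wz":0}
    - {"gripper":0,"x":0,"y":0,"z":0,"wx":0,"wy":0,"wz":0}
    - {"gripper":0,"x":0,"y":0,"z":0,"wx":0,"wy":0,"wz":0}
    - {"gripper":0,"x":0,"y":0,"z":0,"wx":0,"wy":0,"wz":0}

```text
clock: 3.17
eef_pos: [464.9, -201.1, 20.3]
tool_rot: [157.0, 90.0, 65.0]
contact_force: [0.1, 0.4, 0.3]
opening: 85.6
```

Emit:
servo_tool:
  plan:
    - {"gripper":0.2,"x":0,"y":0,"z":0,"wx":0,"wy":0,"wz":0}
    - {"gripper":0.3,"x":0,"y":0,"z":0,"wx":0,"wy":0,"wz":0}
    - {"gripper":0.4,"x":0,"y":0,"z":0,"wx":0,"wy":0,"wz":0}
    - {"gripper":0.5,"x":0,"y":0,"z":0,"wx":0,"wy":0,"wz":0}
    - {"gripper":0.6,"x":0,"y":0,"z":0,"wx":0,"wy":0,"wz":0}
    - {"gripper":0.7,"x":0,"y":0,"z":0,"wx":0,"wy":0,"wz":0}
    - {"gripper":0.7,"x":0,"y":0,"z":0,"wx":0,"wy":0,"wz":0}
    - {"gripper":0.7,"x":0,"y":0,"z":0,"wx":0,"wy":0,"wz":0}
  squeeze: 30

```text
clock: 3.83
eef_pos: [465.0, -201.3, 20.7]
tool_rot: [45.1, 90.0, -46.9]
contact_force: [-0.7, -0.7, 6.2]
opening: 44.1
```

```bash
cat > look.py <<'E'
import sys,pickle
from station import arm
from h import *
np.set_printoptions(precision=4,suppress=True)
k=sys.argv[1]
s=arm.read_state();print(s["clock"],s["eef_pos"],s["contact_force"],s["opening"])
R=togo(s,(0,0,0),-92)[0];print(R)
D={}
for n in("scene","top"):
    c=arm.camera(n);D[n]=c;cv2.imwrite(f"pics/{n}{k}.png",c["frame"][:,:,::-1])
pickle.dump(D,open(f"d{k}.pkl","wb"))
for n,c in D.items():
    vv,uu=np.mgrid[0:420,0:560];K=c["intrinsics"];W=c["world_to_cam"]
    d=np.stack([(uu-K[0,2])/K[0,0],-(vv-K[1,2])/K[1,1],-np.ones(uu.shape)],-1)*c["z_map"][...,None]
    P=(d-W[:3,3])@W[:3,:3]
    m=((P[...,2]>38)&(P[...,2]<54)&(c["z_map"]>0)).astype(np.uint8)
    nn,l,st,ce=cv2.connectedComponentsWithStats(m)
    for i in range(1,nn):
        if st[i,4]>300:
            q=P[l==i];print(n,st[i],[np.round(x,1) for x in cv2.minAreaRect(q[:,:2].astype(np.float32))],q[:,2].mean().round(1))
E
python3 look.py 1
```

```text
3.8333 [ 465.022  -201.2624   20.6704] [-0.7221 -0.682   6.1598] 44.106025945846895
[[ 0.0005  0.9994 -0.0353]
 [-0.0005 -0.0353 -0.9994]
 [-1.      0.0005  0.0005]]
scene [471 120  52  41 359] [array([549.2, 579.7]), array([160.7,   9. ]), np.float64(0.6)] 46.4
scene [253 159  42  44 882] [array([498.6,  47.8]), array([ 41.1, 151.3]), np.float64(86.6)] 45.2
scene [ 129  183   52  106 2716] [array([ 544.9, -209. ]), array([ 71. , 273.9]), np.float64(84.2)] 45.4
scene [359 263  46  38 688] [array([802.8, 117.5]), array([69.2, 46.1]), np.float64(4.2)] 40.4
scene [ 180  353   50   52 1455] [array([ 861., -197.]), array([60.4, 45.4]), np.float64(17.4)] 45.3
top [377  65  32  37 775] [array([ 858.7, -196.4]), array([61.1, 46.2]), np.float64(17.0)] 46.5
top [202  92  37  36 855] [array([798.5, 130.1]), array([66.9, 68.8]), np.float64(2.4)] 41.2
top [515 100  45  47 324] [array([ 772.2, -454.8]), array([107. ,  53.3]), np.float64(44.6)] 46.3
top [ 382  176   30  109 2653] [array([ 578.2, -204.3]), array([ 45.9, 200.5]), np.float64(87.8)] 46.6
top [ 243  197   32  117 2537] [array([527.2,  47.5]), array([ 40.1, 209.9]), np.float64(86.6)] 46.7
top [380 301  27  30 476] [array([ 423.3, -198.4]), array([45.6, 49. ]), np.float64(87.5)] 46.5
```

View pics/scene1.png

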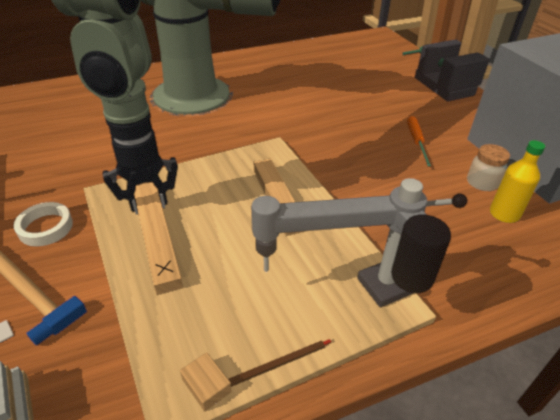

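Gripped at 44 mm opening, pressing down on the table with a light 6 N. The cross has to go by about (98, 145) mm, which is about y +93, z −148 in tool axes. I'll slide most of that, then look.

Emit:
servo_tool:
  plan:
    - {"gripper":0.7,"x":0,"y":0.003,"z":-0.005,"wx":0,"wy":0,"wz":0}
    - {"gripper":0.7,"x":0,"y":0.006,"z":-0.01,"wx":0,"wy":0,"wz":0}
    - {"gripper":0.7,"x":0,"y":0.008,"z":-0.013,"wx":0,"wy":0,"wz":0}
    - {"gripper":0.7,"x":0,"y":0.009,"z":-0.014,"wx":0,"wy":0,"wz":0}
    - {"gripper":0.7,"x":0,"y":0.009,"z":-0.014,"wx":0,"wy":0,"wz":0}
    - {"gripper":0.7,"x":0,"y":0.009,"z":-0.014,"wx":0,"wy":0,"wz":0}
    - {"gripper":0.7,"x":0,"y":0.009,"z":-0.014,"wx":0,"wy":0,"wz":0}
    - {"gripper":0.7,"x":0,"y":0.009,"z":-0.014,"wx":0,"wy":0,"wz":0}
    - {"gripper":0.7,"x":0,"y":0.008,"z":-0.013,"wx":0,"wy":0,"wz":0}
    - {"gripper":0.7,"x":0,"y":0.006,"z":-0.01,"wx":0,"wy":0,"wz":0}
    - {"gripper":0.7,"x":0,"y":0.004,"z":-0.007,"wx":0,"wy":0,"wz":0}
    - {"gripper":0.7,"x":0,"y":0.003,"z":-0.005,"wx":0,"wy":0,"wz":0}

```text
clock: 4.93
eef_pos: [552.4, -71.7, 20.7]
tool_rot: [-11.3, 89.8, -103.3]
contact_force: [-3.2, -4.9, 8.0]
opening: 44.5
```

Emit:
servo_tool:
  plan:
    - {"gripper":0.7,"x":0,"y":0.004,"z":-0.007,"wx":0,"wy":0,"wz":0}
    - {"gripper":0.7,"x":0,"y":0.004,"z":-0.005,"wx":0,"wy":0,"wz":0}
    - {"gripper":0.7,"x":0,"y":0.002,"z":-0.003,"wx":0,"wy":0,"wz":0}
    - {"gripper":0.7,"x":0,"y":0,"z":0,"wx":0,"wy":0,"wz":0}
    - {"gripper":0.7,"x":0,"y":0,"z":0,"wx":0,"wy":0,"wz":0}
    - {"gripper":0.7,"x":0,"y":0,"z":0,"wx":0,"wy":0,"wz":0}
    - {"gripper":0.7,"x":0,"y":0,"z":0,"wx":0,"wy":0,"wz":0}

```text
clock: 5.52
eef_pos: [563.1, -56.8, 20.7]
tool_rot: [19.3, 89.9, -72.8]
contact_force: [-0.7, -1.0, 6.1]
opening: 44.8
```

```bash
python3 look.py 2; python3 - <<'E'
import pickle
from h import *
D=pickle.load(open("d2.pkl","rb"));S,T=D["scene"],D["top"]
def crop(c,x,y,w,h,k,n): cv2.imwrite(n,cv2.resize(c["frame"][y:y+h,x:x+w,::-1],None,fx=k,fy=k,interpolation=cv2.INTER_CUBIC))
crop(S,220,220,100,90,7,"pics/c3.png")
E
```

```text
5.5167 [563.0547 -56.8015  20.6666] [-0.702  -1.041   6.1169] 44.778295724878255
[[ 0.0003  0.9994 -0.0357]
 [-0.0009 -0.0357 -0.9994]
 [-1.      0.0003  0.0008]]
scene [472 120  51  41 344] [array([548.7, 580. ]), array([159.2,   9.3]), np.float64(0.5)] 46.3
scene [253 159  42  44 750] [array([498.1,  47.7]), array([ 40.6, 151.1]), np.float64(86.8)] 45.3
scene [ 215  197   70  110 2685] [array([648.9, -57.6]), array([262.2,  66.4]), np.float64(1.5)] 45.3
scene [359 263  44  37 694] [array([802.8, 117.5]), array([68.8, 45.3]), np.float64(3.9)] 40.5
scene [ 180  353   50   52 1449] [array([ 861.1, -197. ]), array([60.7, 45.3]), np.float64(17.0)] 45.3
top [377  65  32  37 777] [array([ 858.6, -196.6]), array([60.5, 46.3]), np.float64(16.5)] 46.4
top [202  92  37  36 843] [array([799.1, 130.2]), array([67.7, 68.6]), np.float64(2.4)] 41.1
top [516 100  44  47 351] [array([ 769.8, -451.1]), array([104.7,  59.8]), np.float64(43.9)] 45.4
top [308 122  27  49 757] [array([730.3, -62.4]), array([45. , 91.4]), np.float64(87.7)] 46.9
top [ 243  197   32  117 2527] [array([527.1,  47.5]), array([ 40.1, 209.8]), np.float64(86.7)] 46.7
```

View pics/c3.png

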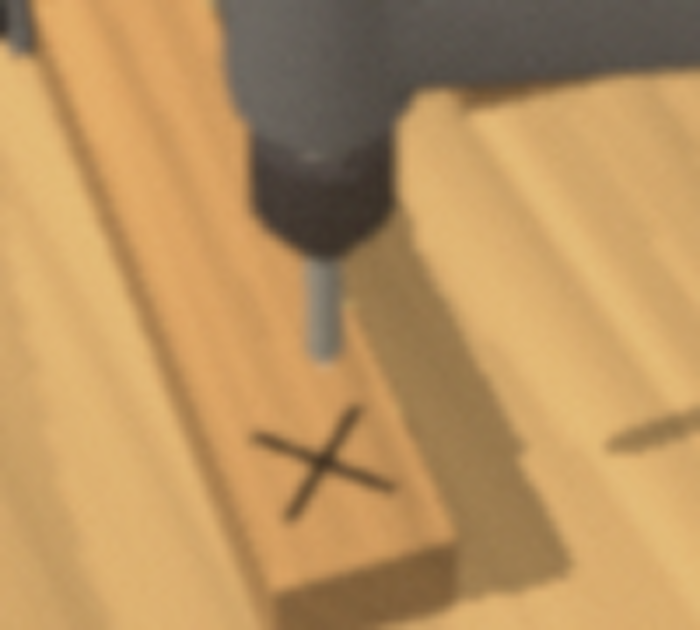

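View pics/top2.png

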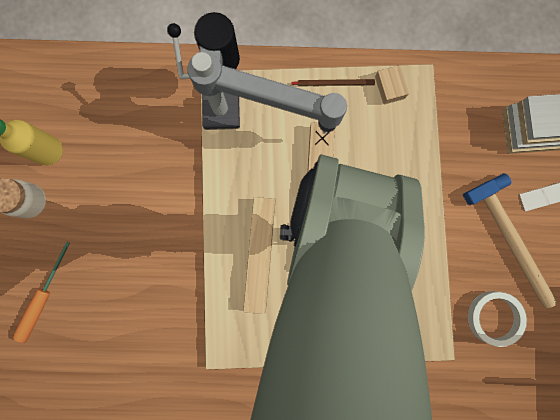

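```bash
python3 - <<'E'
import pickle
from h import *
D=pickle.load(open("d2.pkl","rb"));S,T=D["scene"],D["top"]
cs=onz(S,265.9,285.7,46)
g=cv2.cvtColor(T["frame"],cv2.COLOR_RGB2GRAY)[130:147,312:332];print((g<80).astype(int))
ys,xs=np.nonzero((g<80));u=(xs.min()+xs.max())/2+312;v=(ys.min()+ys.max())/2+130
print(u,v);ct=onz(T,u,v,46);print("cross S",cs,"T",ct)
for v in (270,270.5,271):print("tip S",onz(S,266,v,81)-cs)
print("tipT",onz(T,323.9,132.8,81)-ct)
# depth-based bit axis, scene: bit columns mean, shift 4mm away from camera
P=np.array([dep(S,u,v) for u in(265,266,267) for v in range(258,270)]);P=P[(P[:,2]>84)&(P[:,2]<120)]
o,_=ray(S,0,0);m=np.median(P,0);h=(m-o)[:2];h/=np.linalg.norm(h);print(m,m[:2]+h*3.6-cs[:2],dep(S,265.9,285.7))
# bottom edge of bit: px of near rim of 8mm disc at cross S location+35
for dx in(0,4):print(proj(S,(cs[0]-h[0]*dx,cs[1]-h[1]*dx,81)),proj(S,(cs[0],cs[1],125)))
E
python3 - <<'E'
import cv2,pickle
D=pickle.load(open("d2.pkl","rb"))
c=D["top"]["frame"][110:150,300:350,::-1];cv2.imwrite("pics/c4.png",cv2.resize(c,None,fx=14,fy=14,interpolation=cv2.INTER_CUBIC))
c=D["scene"]["frame"][250:300,245:295,::-1];cv2.imwrite("pics/c5.png",cv2.resize(c,None,fx=12,fy=12,interpolation=cv2.INTER_NEAREST))
E
```

```text
[[0 0 0 0 0 0 0 0 0 0 0 1 1 1 1 1 1 1 1 1]
 [0 0 0 0 1 0 0 0 0 0 0 1 1 1 1 1 1 1 0 0]
 [0 0 0 0 1 1 0 0 0 0 0 0 0 0 0 0 1 0 0 0]
 [0 0 0 0 0 1 1 0 0 0 0 0 0 0 0 1 0 0 0 0]
 [0 0 0 0 0 0 1 0 0 0 0 0 0 0 1 0 0 0 0 0]
 [0 0 0 0 0 0 0 1 0 0 0 0 0 1 0 0 0 0 0 0]
 [0 0 0 0 0 0 0 0 1 0 0 0 1 0 0 0 0 0 0 0]
 [0 0 0 0 0 0 0 0 0 1 1 1 0 0 0 0 0 0 0 0]
 [0 0 0 0 0 0 0 0 0 1 1 1 0 0 0 0 0 0 0 0]
 [0 0 0 0 0 0 0 0 1 1 1 1 0 0 0 0 0 0 0 0]
 [0 0 0 0 0 0 0 1 0 0 0 1 1 0 0 0 0 0 0 0]
 [0 0 0 0 0 0 1 0 0 0 0 0 1 1 0 0 0 0 0 0]
 [0 0 0 0 0 1 0 0 0 0 0 0 0 1 1 0 0 0 0 0]
 [0 0 0 1 1 0 0 0 0 0 0 0 0 0 1 1 0 0 0 0]
 [0 0 0 1 0 0 0 0 0 0 0 0 0 0 0 1 0 0 0 0]
 [0 0 0 0 0 0 0 0 0 0 0 0 0 0 0 0 0 0 0 0]
 [0 0 0 0 0 0 0 0 0 0 0 0 0 0 0 0 0 0 0 0]]
323.0 137.0
cross S [747.67854564 -63.02529122  46.        ] T [748.8287382  -65.72836851  46.        ]
tip S [-2.92604798  1.49848901 35.        ]
tip S [-1.98016921  1.13089586 35.        ]
tip S [-1.03626554  0.76407028 35.        ]
tipT [-2.17202989  1.93745024 35.        ]
[751.6686178  -64.0921573  104.82274523] [0.62706488 0.21772804] [747.13818026 -62.81945527  45.26706071]
(np.float64(265.7839764731696), np.float64(271.6161723293846)) (np.float64(265.6267315789168), np.float64(252.52857817291584))
(np.float64(265.7979929578175), np.float64(273.60640870336806)) (np.float64(265.6267315789168), np.float64(252.52857817291584))
```

View pics/c4.png

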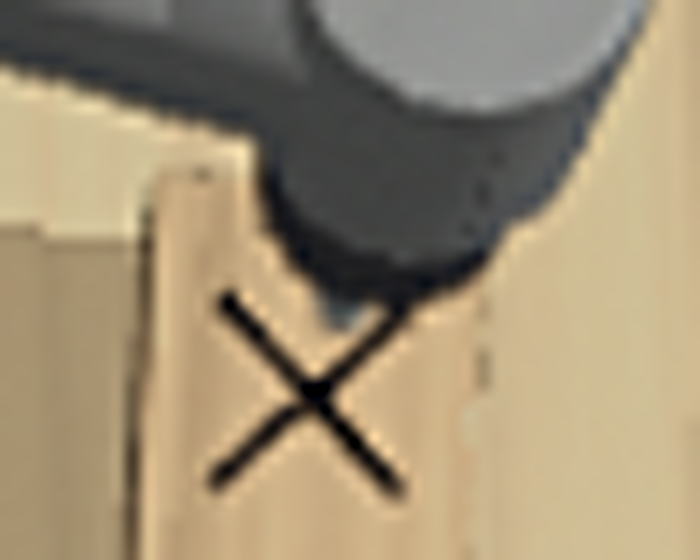

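View pics/c5.png

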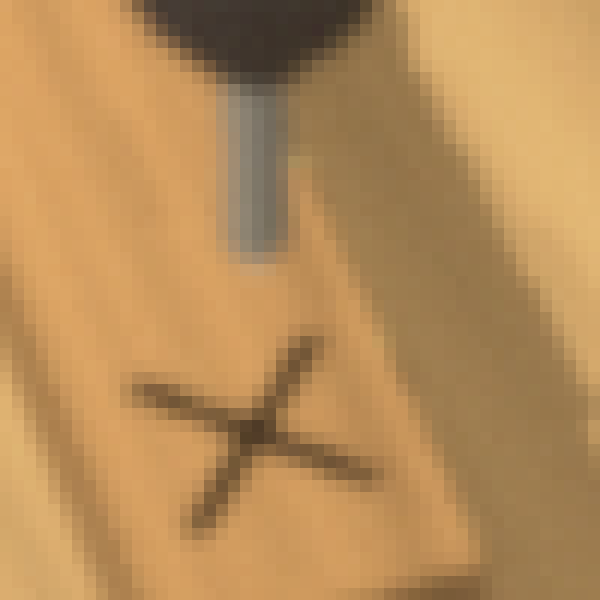

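```bash
python3 - <<'E'
import pickle
from h import *
D=pickle.load(open("d2.pkl","rb"));S,T=D["scene"],D["top"]
cs=onz(S,265.8,285.6,46);ct=onz(T,322.0,137.7,46);print(cs,ct)
print("expected tip px if over cross: S",proj(S,cs+[0,0,35]),"T",proj(T,ct+[0,0,35]),"T rim -x",proj(T,ct+[-4,0,35]))
print("lengths: chuck-bottom to tip; S px of z=81..110",[proj(S,cs+[0,0,z-46]) for z in(81,85,105,110,115)])
print("head top T expected",proj(T,ct+[0,0,225-46]),"S",proj(S,cs+[0,0,225-46]))
# head circle from depth (top view), z 222..228
for n,c in D.items():
    vv,uu=np.mgrid[0:420,0:560];K=c["intrinsics"];W=c["world_to_cam"]
    d=np.stack([(uu-K[0,2])/K[0,0],-(vv-K[1,2])/K[1,1],-np.ones(uu.shape)],-1)*c["z_map"][...,None]
    P=(d-W[:3,3])@W[:3,:3]
    m=(abs(P[...,2]-225)<3)&(c["z_map"]>0)&(abs(P[...,0]-748)<35)&(abs(P[...,1]+63)<35)
    print(n,m.sum(),cv2.minEnclosingCircle(P[m][:,:2].astype(np.float32)),P[m].mean(0))
    # bit points in depth
    m=(P[...,2]>84)&(P[...,2]<112)&(c["z_map"]>0)&(abs(P[...,0]-748)<12)&(abs(P[...,1]+63)<12)
    print(" bit",m.sum(),P[m].mean(0) if m.any() else "")
E
```

```text
[747.43022711 -63.10167563  46.        ] [747.43796356 -63.87525665  46.        ]
expected tip px if over cross: S (np.float64(265.6806866723573), np.float64(271.51578015434336)) T (np.float64(323.9536152535616), np.float64(132.37576354518296)) T rim -x (np.float64(323.9198201485215), np.float64(134.5549610864207))
lengths: chuck-bottom to tip; S px of z=81..110 [(np.float64(265.6806866723573), np.float64(271.51578015434336)), (np.float64(265.6665454336842), np.float64(269.84649208487804)), (np.float64(265.5941951762541), np.float64(261.30597987499186)), (np.float64(265.57566738249125), np.float64(259.11888539219643)), (np.float64(265.55695832877655), np.float64(256.9103942635987))]
head top T expected (np.float64(334.25505292212904), np.float64(104.30099812142873)) S (np.float64(265.09346743542363), np.float64(202.1980853588373))
scene 308 ((749.1590576171875, -63.560733795166016), 18.57404136657715) [749.49845368 -64.02515364 222.73749045]
 bit 65 [750.54712929 -64.46373171  98.93929505]
top 493 ((746.9716186523438, -62.605010986328125), 19.546749114990234) [746.72785848 -62.76585868 223.85997364]
 bit 8 [744.22217368 -61.90639114  92.61016255]
```

The cross now sits within about 1 mm of directly under the tip. In the scene view the cross is at (265.8, 285.6), which would put the tip at row 271.5, and I see about 271.8. In the top view I expect (324.0, 132.4) and see (323.6, 133.1). Releasing.

Emit:
servo_tool:
  plan:
    - {"gripper":0.4,"x":0,"y":0,"z":0,"wx":0,"wy":0,"wz":0}
    - {"gripper":0.3,"x":0,"y":0,"z":0,"wx":0,"wy":0,"wz":0}
    - {"gripper":0.2,"x":0,"y":0,"z":0,"wx":0,"wy":0,"wz":0}
    - {"gripper":0.1,"x":0,"y":0,"z":0,"wx":0,"wy":0,"wz":0}
    - {"gripper":0.1,"x":0,"y":0,"z":0,"wx":0,"wy":0,"wz":0}
    - {"gripper":0.1,"x":0,"y":0,"z":0,"wx":0,"wy":0,"wz":0}

```text
clock: 6.12
eef_pos: [562.9, -56.3, 20.1]
tool_rot: [-117.2, 90.0, 150.8]
contact_force: [0.2, -0.4, 0.1]
opening: 76.6
```

Emit:
servo_tool:
  plan:
    - {"gripper":0.1,"x":-0.005,"y":0,"z":0,"wx":0,"wy":0,"wz":0}
    - {"gripper":0.1,"x":-0.01,"y":0,"z":0,"wx":0,"wy":0,"wz":0}
    - {"gripper":0.1,"x":-0.02,"y":0,"z":0,"wx":0,"wy":0,"wz":0}
    - {"gripper":0.1,"x":-0.02,"y":0,"z":0,"wx":0,"wy":0,"wz":0}
    - {"gripper":0.1,"x":-0.02,"y":0,"z":0,"wx":0,"wy":0,"wz":0}
    - {"gripper":0.1,"x":-0.02,"y":-0.01,"z":0,"wx":0,"wy":0,"wz":0}
    - {"gripper":0.1,"x":-0.02,"y":-0.02,"z":0,"wx":0,"wy":0,"wz":0}
    - {"gripper":0.1,"x":-0.02,"y":-0.03,"z":0.01,"wx":0,"wy":0,"wz":0}
    - {"gripper":0.1,"x":-0.01,"y":-0.03,"z":0.02,"wx":0,"wy":0,"wz":0}
    - {"gripper":0.1,"x":0,"y":-0.03,"z":0.02,"wx":0,"wy":0,"wz":0}
    - {"gripper":0.1,"x":0,"y":-0.02,"z":0.01,"wx":0,"wy":0,"wz":0}
    - {"gripper":0.1,"x":0,"y":0,"z":0,"wx":0,"wy":0,"wz":0}

```text
clock: 7.12
eef_pos: [417.3, -112.1, 166.3]
tool_rot: [-69.7, 89.9, -161.9]
contact_force: [0.0, 0.6, 0.4]
opening: 77.0
```

```bash
python3 look.py 3; python3 - <<'E'
import cv2,pickle
D=pickle.load(open("d3.pkl","rb"))
a=cv2.resize(D["top"]["frame"][110:150,300:350,::-1],(400,320),interpolation=cv2.INTER_CUBIC)
b=cv2.resize(D["scene"]["frame"][255:295,245:295,::-1],(400,320),interpolation=cv2.INTER_CUBIC)
cv2.imwrite("pics/c6.png",cv2.hconcat([a,b]))
E
```

```text
7.1167 [ 417.2839 -112.1373  166.2551] [0.0488 0.5588 0.4254] 77.03956798622808
[[-0.0014  0.9993 -0.0385]
 [-0.0005 -0.0385 -0.9993]
 [-1.     -0.0014  0.0005]]
scene [472 121  51  40 346] [array([550., 579.]), array([  8.3, 159.3]), np.float64(89.9)] 46.5
scene [253 159  42  44 886] [array([498.6,  47.7]), array([ 40.8, 151.1]), np.float64(87.0)] 45.2
scene [ 214  190   71  118 2858] [array([636.9, -59.9]), array([ 45.5, 283.6]), np.float64(88.0)] 45.2
scene [359 263  46  38 688] [array([803.6, 117.8]), array([69.6, 46.2]), np.float64(3.6)] 40.5
scene [ 180  353   50   52 1452] [array([ 861. , -197.1]), array([61. , 45.4]), np.float64(17.2)] 45.2
top [377  65  32  36 778] [array([ 858.7, -196.3]), array([61.4, 45.6]), np.float64(16.5)] 46.4
top [202  92  37  36 854] [array([799.1, 130.1]), array([67.4, 68.8]), np.float64(2.5)] 41.1
top [517 100  43  45 310] [array([ 772.1, -455.6]), array([106.4,  52. ]), np.float64(45.0)] 46.2
top [ 302  122   33  152 3538] [array([636.7, -58.7]), array([ 45.3, 279.8]), np.float64(87.8)] 46.8
top [ 243  197   32  117 2537] [array([527.1,  47.5]), array([ 40.1, 209.8]), np.float64(86.7)] 46.8
```

View pics/c6.png

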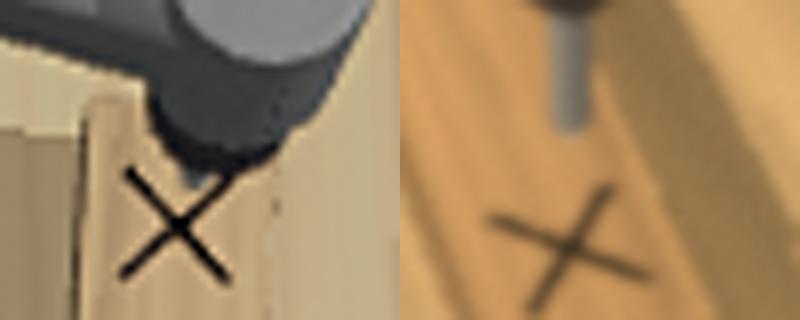

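View pics/scene3.png

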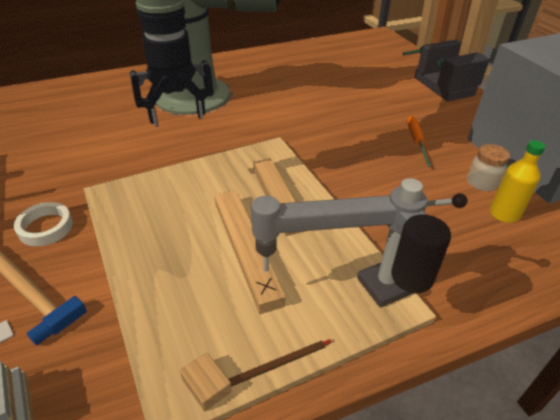

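The release left the cross in place: scene (265.8, 285.4), top (322, 137.7). The rail lies flat and the arm is clear, so I'm handing in.

```bash
python3 -c "
from station import arm
print(arm.close_job())"
```

```text
the job is handed in; nothing more can be done
None
```

I gripped the marked rail near its robot end and slid it about (98, 145) mm flat along the drilling table. I then released it, backed the arm clear and handed the job in at about 7.2 s of the 37 s allowed.

- **Cross under the bit:** with the gripper clear, the cross is at about (747.4, −63.5) mm. The bit reads (747–749, −62.6 to −63.6) mm, so they agree to within about 1 mm in most readings. The two cameras disagree by about 2 mm in x on the bit's axis, which is within their calibration.
- **Rail kept down:** its top face was at 46 mm, flat on the table, before the slide, after it and after release. The gripper pressed it down with about 6–8 N in the readings taken.
- **Other things:** the spare rail is unmoved at (527, 47.5) mm. The drill stand reads the same as at the start, and no unexpected force showed up in the readings.
- **Refused moves:** my first three move calls were rejected because rows left out some fields. The arm did not move, and I sent them again in full.

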